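# Slide a freshly capped roller tube into the curing bay and start the timer

## Task

The tall white roller tube has just been glued into its blue end cap, so it must not be lifted or tipped: push it low down with the fingertips so that it slides upright along the bench into the open front of the yellow curing bay, until the cap is fully home against the bay's back wall. Then press the green button on the timer box right down, and let it go, to start the cure. Leave everything else on the bench where it stands.

Things in the scene. Friction and masses are not known exactly. Their poses are not given: they have to be found in the camera images.
- tube: White roller tube to push, 32 mm across, upright in a round blue end cap 56 mm across, 28 mm high, with a 4 mm cone above; 240 mm tall in all, black tape band high up. 0.25 to 0.5 kg, loose, friction about 0.5 to 0.7: pushed well above the cap, or by the gripper's body leaning on the tube, it tips. Origin: centre of the underside, on the bench; z up along the tube.
- bay: Yellow curing bay, fixed to the bench, no floor plate: a U of walls, open in front (its -x side) and on top. Axes: x points level into the bay, z up. Origin: see bay_home. Back wall: inner face at x = 28 mm, 20 thick, 40 high, 110 wide. Side walls: inner faces at y = -35 and 35 mm, 20 thick, 30 high, from x = -22 to 28 mm, so the cap at home stands out 6 mm in front.
- bay_home (a point): The bay's origin, same axes, on the bench: where the centre of the cap's underside stands when the cap touches the back wall in the middle.
- start_top (a point): Centre of the top of the green push button on the timer: 32 mm across, 58 mm above the bench when up, in a black collar 48 mm across and 52 mm high. Pressed straight down.
- start (a joint): Travel of the green button: 0 up, 0.006 m fully down; a spring, about 1.5 N at first and 5 N fully down; it comes up again when let go.
- timer: White timer box, fixed, 100 x 90 mm and 40 mm high, with a black display beside the green button. It stands on the left or the right of the bench. Origin: centre of its underside; the button's centre lies at x = -15 mm in its frame.
- tray: Black open parts tray, fixed, 120 x 100 mm and 45 mm high, on the other side from the timer. Origin: centre of its underside.
- glue: Bystander: yellow bottle with black cap, 56 mm across, 190 mm high. Origin: centre of its underside.
- tube_black: Bystander: a similar white tube in a black end cap, 56 mm across at the foot, 200 mm high. Origin: centre of its underside.
- spool: Bystander: white spool, 90 mm across, 58 mm high. Origin: centre of its underside.
- jar: Bystander: clear jar with white lid, 70 mm across, 85 mm high. Origin: centre of its underside.
- tape: Bystander: roll of tape lying flat, 100 mm across, 25 mm high. Origin: centre of its underside.
- mug: Bystander: white mug, 80 mm across plus handle, 90 mm high. Origin: centre of its underside.
Things that resemble listed ones, but are neither listed nor needed, are in the scene too. What is shaped like the timer but pink, red or turquoise is not meant.

How it is judged:
On the way, in this order (a step that is already met when the one before it is completed fails the run):
1. the tube stands upright in the bay, its cap home against the back wall (x of tube in the frame of bay_home between -0.006 and 0.006 m and y of tube in the frame of bay_home between -0.012 and 0.012 m and angle between tube's own z axis and vertical below 0.05 rad and height (world z) of tube below 0.004 m), for 0.3 s.
2. the green button is pressed down (value of joint start above 0.004 m), for 0.05 s.
At the end, for the whole second after the job is handed in: The tube stands upright (within 3 degrees) on the bench in the bay, at rest, its cap within 6 mm of the back wall and between the side walls; the button has been pressed at least 4 of its 6 mm after the tube was home, and is up again (all of step 1 and linear speed of tube below 0.01 m/s and value of joint start below 0.002 m); the robot touches nothing.
It fails at once if the tube tips by more than 11 degrees (angle between tube's own z axis and vertical above 0.2 rad).
It fails at once if the tube is lifted (height (world z) of tube above 0.007 m).
It fails at once if the button is pressed before the tube is home (value of joint start above 0.004 m and not (x of tube in the frame of bay_home between -0.006 and 0.006 m and y of tube in the frame of bay_home between -0.012 and 0.012 m)).
It fails at once if a bystander is moved by more than 20 mm (distance of any of glue, tube_black, spool, jar, tape, mug from where it was at the start of the episode above 0.02 m).
It also fails if it takes over 72 s, if anything falls off the work surface, if the arm or the gripper's body presses on something with over 40 N, if the wrist force passes 120 N, or if a joint passes its speed limit or range.

## Robot

A 6-joint arm with a two-finger parallel gripper is mounted at the origin on the work surface. World frame = base frame: x ahead of the robot, y to its left, z up, the work surface at z = 0. Lengths are in m, angles in rad, forces in N, time in s.
With the tool pointing down it reaches from about 0.3 to 0.775 m from the base axis. Payload 14.6 kg.
Tool frame: the origin (TCP) lies midway between the tips of the shut fingers; the grasp point (between the pads) lies 19 mm behind it (grasp_offset is the distance from the TCP to the grasp point, in m); z points along the fingers, y is the line along which they close (so a half turn about z gives the same grasp; the last joint's range is limited). The gripper opens to 94 mm and grips with 3 to 60 N. Pads are 16 mm wide; open, the fingers measure 119 mm over their backs; the gripper's body (75 mm by 177 mm) begins 78 mm behind the grasp point.
Start: joints at [1.088, 0.3, 1.521, -0, 1.321, -0.067], TCP at [0.222, 0.503, 0.205] pointing down, gripper open.
Joint ranges: [-3.03, 3.03], [-0.79, 2.21], [0.23, 2.52], [-1.04, 4.18], [0, 3.07], [-2.55, 2.55]. Speed limits (rad/s): [2.22, 2.22, 2.57, 3.14, 3.14, 3.14].

## Interface

Orientations are given as [roll, pitch, yaw] about the fixed x, y, z axes, in that order (R = Rz(yaw) Ry(pitch) Rx(roll)).
In Python, from station import * gives the robot as it stands. The module is installed in compiled form; this text tells all that it offers.
- The arm moves only by the tool send_rows, never from a script. Its argument "rows" is a list of rows, each an object of numbers: "dx", "dy", "dz": the shift along the tool's x, y, z in mm; "roll": the turn about the tool's z in degrees; "jaw": the closure, from -1 (fully open) to 1 (shut). In form: [{"dx": .., "dy": .., "dz": .., "roll": .., "jaw": ..}, ...]. A call has 1 to 12 rows; each row shifts and turns the commanded pose from where the row before left it, along the tool's axes as they then stand; what a row does not reach is not made up. A row lasts 1/12 s, in which the tool goes at most 41.7 mm and 7.16 degrees, less where a joint would pass 70% of its speed; a pose out of reach is approached as far as the arm can. A call is refused whole if a number of a shift passes 41.7 or a number of a turn 7.16, either way. A call with a gripper value outside its range is refused whole. The fingers move at their own pace and stop on an object; "force" is the grip in N (left out, the last holds). Time passes only in rows, so rows that do not move let the fingers close. It gives the time, the measured TCP pose, the force, the opening and the grip force at its end, in the units of the state.
- get_obs(): the state, without advancing time (a new reading comes with each control period).
- camera(name): name is "scene" or "top" or "wrist"; returns a dict with "frame" (480x640x3 uint8, red, green, blue), "z_map" (480x640 float32, m along the optical axis (not along the pixel's ray), 0 where there is no reading), "camera_matrix" (3x3 intrinsics, pixels), "rvec" (rotation vector, rad) and "tvec" (3), from world to camera coordinates, as OpenCV has them. Camera axes: x right, y down, z forward; pixel columns grow to the right and rows downward; lengths in m; the calibration is good to about 2 mm. A picture is of the moment at which its call begins.
- hand_in(): hands the job in; it is judged then, once.
The state is a dict: "time_s": time; "qpos": joint angles; "joint_vel": joint speeds; "tau": joint torques, N m; "ee_pos": TCP position; "eef_rot": TCP orientation; "force": force on the tool from outside, world axes, zero at the start; "moment": the same for the moment, N m; "grip_width": finger opening in m; "grip_force": force on a finger pad.
Only numpy, scipy, OpenCV 4.12 (cv2) and the standard library are available. Lean on these libraries where they do the work, as an engineer would, in place of code of your own. Each camera call takes 0.05 s, during which the arm holds its last target. There are 200 camera calls.

## Working session

There is one attempt and no reset: what is moved stays moved. The work goes in short steps, Python scripts to look and compute and a tool call to move; the robot and the scene stay as the last step left them, time stands still between calls to the robot, and variables do not carry over. Pictures are saved under pics/ and viewed, at most 10 in all, crops included, and the job is handed in when it is done.

Besides the shell and the picture viewer there is one more tool, called after ">>>" as name([rows], argument=value, ...), one row to a line, values as JSON. send_rows: Moves the arm, as the interface text tells. Its arguments: {"type":"object","properties":{"rows":{"type":"array"},"force":{"type":"number"}},"required":["rows"]}

```bash
mkdir -p pics
cat > h.py <<'E'
from station import *
import numpy as np, cv2
def snap(n,f):
    c=camera(n); cv2.imwrite('pics/'+f,c['frame'][:,:,::-1]); np.savez('pics/'+f+'.npz',**c); return c
def world(c):
    K=c['camera_matrix'];R=cv2.Rodrigues(np.array(c['rvec'],float))[0];t=np.array(c['tvec'],float).ravel()
    v,u=np.mgrid[:480,:640];z=c['z_map']
    P=np.stack([(u-K[0,2])/K[0,0]*z,(v-K[1,2])/K[1,1]*z,z],-1)
    return (P-t)@R
def proj(c,p): return cv2.projectPoints(np.array(p,float).reshape(-1,3),np.array(c['rvec'],float),np.array(c['tvec'],float),c['camera_matrix'],None)[0].reshape(-1,2)
E
python3 - <<'E'
from h import *
o=get_obs();print(o['time_s'],o['ee_pos'],o['eef_rot'])
for n in('top','scene'):
    c=snap(n,n+'0.png');R=cv2.Rodrigues(np.array(c['rvec'],float))[0];print(n,-R.T@np.ravel(c['tvec']))
E
```

```text
0.0 [0.22204401 0.50288934 0.20486576] [-3.14040348e+00 -5.23524321e-05  2.72579102e+00]
top [0.2318802  0.0248503  1.42349593]
scene [ 1.2295851  -0.44974576  1.1861004 ]
```

View pics/top0.png

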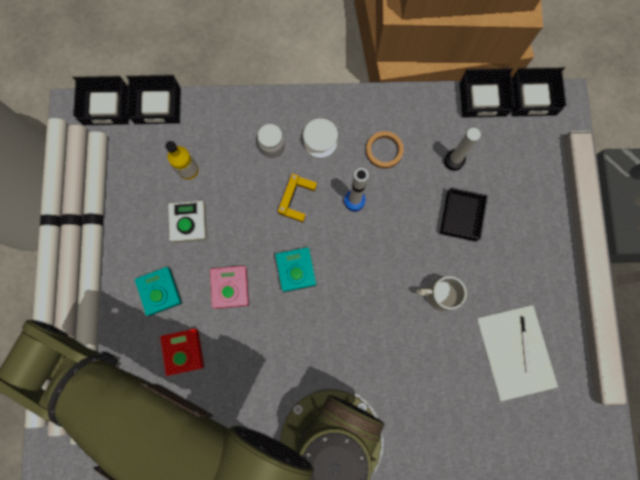

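View pics/scene0.png

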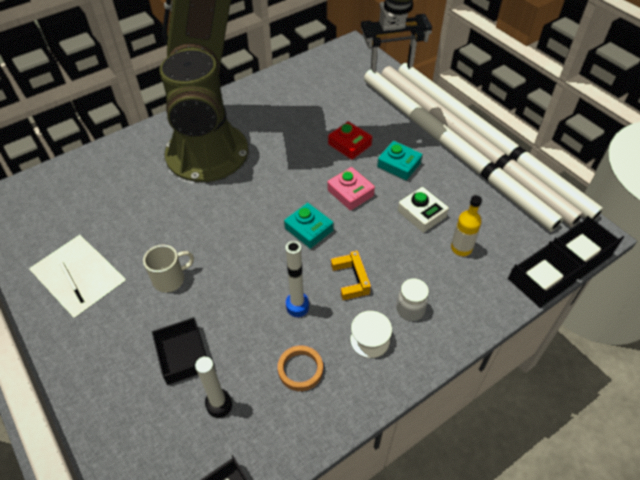

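The top view shows the bay at about (297,198), open to the right, the blue cap at (355,201), and the white timer at (186,221) with its green button at (185,225). The scene view agrees, with the cap at (297,304) and the bay at (352,275). Next I measure them.

```bash
cat > m.py <<'E'
from h import *
def ld(f): return dict(np.load('pics/'+f+'.npz'))
for n in('top','scene'):
    c=ld(n+'0.png');W=world(c);h=cv2.cvtColor(c['frame'],cv2.COLOR_RGB2HSV)
    H,S,V=h[...,0].astype(int),h[...,1],h[...,2]
    ok=c['z_map']>0
    roi=(np.abs(W[...,0]-.55)<.4)&(np.abs(W[...,1])<.6)&ok
    y=(H>15)&(H<32)&(S>150)&(V>80)&roi&(W[...,2]<.07)&(W[...,2]>.02)&(W[...,1]<.3)
    print(n,'yellow n',y.sum(),'z',np.percentile(W[y][:,2],[5,50,95]))
    hi=y&(W[...,2]>.035)
    for nm,m in(('all',y),('back',hi)):
        if m.sum()<5: continue
        r=cv2.minAreaRect(W[m][:,:2].astype(np.float32)*1000);print(nm,m.sum(),r,cv2.boxPoints(r).round().tolist())
    b=(H>105)&(H<125)&(S>150)&(V>60)&roi
    print('blue',b.sum(),W[b].mean(0).round(4),np.percentile(W[b][:,2],[5,95]),cv2.minEnclosingCircle(W[b][:,:2].astype(np.float32)*1000))
    g=(H>50)&(H<80)&(S>120)&(V>50)&ok&(W[...,1]>.2)&(W[...,0]>.3)&(W[...,2]>.05)
    k,L,s,ce=cv2.connectedComponentsWithStats(g.astype(np.uint8))
    for i in range(1,k):
        if s[i,4]>20: print('green',s[i,4],ce[i].round(1),W[L==i].mean(0).round(4))
    # all things above bench
    m=(W[...,2]>.015)&roi
    k,L,s,ce=cv2.connectedComponentsWithStats(m.astype(np.uint8))
    for i in range(1,k):
        if s[i,4]>80:
            p=W[L==i];print('obj',ce[i].round(),p.min(0).round(3),p.max(0).round(3))
E
python3 m.py
```

```text
top yellow n 614 z [0.02466558 0.03534756 0.04433216]
all 614 ((679.158447265625, -31.15478515625), (116.01449584960938, 367.9279479980469), 32.63116455078125) [[531.0, 92.0], [730.0, -217.0], [827.0, -155.0], [629.0, 155.0]]
back 314 ((615.1890258789062, 73.21078491210938), (64.17936706542969, 108.88301086425781), 68.46520233154297) [[553.0, 63.0], [654.0, 23.0], [678.0, 83.0], [576.0, 123.0]]
blue 157 [ 0.5943 -0.0756  0.0283] [0.01579052 0.03593735] ((604.4943237304688, -79.35487365722656), 27.185707092285156)
green 145 [184.6 224.2] [0.5418 0.3555 0.0616]
green 84 [227.3 291.5] [0.3687 0.2465 0.063 ]
green 120 [155.8 295.2] [0.3645 0.4221 0.0621]
obj [501.  89.] [ 0.835 -0.6    0.015] [ 0.946 -0.384  0.089]
obj [139.  96.] [0.836 0.385 0.015] [0.947 0.6   0.088]
obj [485.  96.] [ 0.857 -0.486  0.015] [ 0.922 -0.413  0.038]
obj [531.  95.] [ 0.859 -0.6    0.015] [ 0.923 -0.552  0.04 ]
obj [108. 104.] [0.86  0.553 0.015] [0.922 0.6   0.039]
obj [156. 103.] [0.86  0.414 0.015] [0.921 0.484 0.044]
obj [321. 134.] [ 0.73  -0.038  0.051] [0.823 0.049 0.068]
obj [271. 140.] [0.731 0.101
[... 1726 characters left out ...]
[423. 208.] [0.505 0.304 0.015] [0.611 0.403 0.067]
obj [468. 227.] [0.678 0.329 0.015] [0.734 0.38  0.194]
obj [309. 224.] [0.369 0.022 0.015] [0.483 0.128 0.068]
obj [556. 268.] [0.836 0.38  0.015] [0.944 0.6   0.087]
obj [296. 280.] [ 0.578 -0.111  0.016] [ 0.635 -0.055  0.244]
obj [165. 266.] [ 0.307 -0.34   0.015] [ 0.392 -0.225  0.096]
obj [354. 274.] [0.552 0.017 0.015] [0.679 0.119 0.047]
obj [413. 299.] [0.733 0.099 0.015] [0.802 0.166 0.092]
obj [371. 329.] [ 0.731 -0.041  0.015] [0.821 0.049 0.066]
obj [197. 371.] [ 0.488 -0.428  0.015] [ 0.742 -0.304  0.205]
obj [300. 367.] [ 0.694 -0.219  0.015] [ 0.796 -0.12   0.031]
obj [225. 470.] [ 0.837 -0.46   0.015] [ 0.895 -0.388  0.069]
```

```bash
cat > m2.py <<'E'
from h import *
def ld(f): return dict(np.load('pics/'+f+'.npz'))
for n in('top','scene'):
    c=ld(n+'0.png');W=world(c)
    box=lambda a,b,d,e,z0,z1:W[(W[...,0]>a)&(W[...,0]<b)&(W[...,1]>d)&(W[...,1]<e)&(W[...,2]>z0)&(W[...,2]<z1)&(c['z_map']>0)]
    p=box(.53,.7,.005,.14,.02,.06); r=cv2.minAreaRect(p[:,:2].astype(np.float32)*1000);print(n,'bay',r)
    for a in(66,67,68,69,70,71,72):
        t=np.radians(a);e=np.array([np.cos(t),np.sin(t)]);f=np.array([-e[1],e[0]])
        u=p[:,:2]@e*1000;v=p[:,:2]@f*1000
        u0,u1,v0,v1=[*np.percentile(u,[.5,99.5]),*np.percentile(v,[.5,99.5])]
        o=(e*((u0+u1)/2-13)+f*(v0+v1)/2)
        print(a,'size',round(u1-u0,1),round(v1-v0,1),'home',o.round(1))
    q=box(.56,.66,-.12,-.03,.19,.25);print('tube upper',q[:,:2].min(0),q[:,:2].max(0),q[:,:2].mean(0),q[:,2].max())
    q=box(.56,.66,-.12,-.03,.237,.26);print('tube top',len(q),q[:,:2].mean(0))
    q=box(.56,.66,-.13,-.03,.008,.034);r=cv2.minEnclosingCircle(q[:,:2].astype(np.float32)*1000);print('cap',r)
    q=box(.5,.62,.3,.41,.02,.08);print('timer',cv2.minAreaRect(q[:,:2].astype(np.float32)*1000))
E
python3 m2.py; python3 -c "
from h import *;print(get_obs())"
```

```text
top bay ((615.1670532226562, 69.96965789794922), (70.56787109375, 112.0440673828125), 68.93222045898438)
66 size 72.3 112.1 home [609.3  57.8]
67 size 71.0 111.6 home [609.8  57.7]
68 size 69.9 111.0 home [610.1  57.8]
69 size 69.6 110.8 home [610.3  57.6]
70 size 69.5 110.7 home [610.4  57.8]
71 size 71.0 110.7 home [610.6  57.8]
72 size 72.6 111.1 home [610.8  57.7]
tube upper [ 0.58930491 -0.09612684] [ 0.62089179 -0.06490331] [ 0.60163545 -0.07965061] 0.24866650786340036
tube top 144 [ 0.60488128 -0.08062349]
cap ((601.5057373046875, -74.1523666381836), 34.850486755371094)
timer ((557.1903076171875, 356.25799560546875), (101.47083282470703, 91.2249984741211), 3.2133073806762695)
scene bay ((615.4478149414062, 68.0476303100586), (71.88214111328125, 115.58638000488281), 69.28148651123047)
66 size 73.3 112.3 home [609.4  55.7]
67 size 71.9 111.7 home [609.7  55.6]
68 size 70.5 111.7 home [610.   55.6]
69 size 69.7 111.7 home [610.5  55.4]
70 size 70.6 112.2 home [610.8  55.2]
71 size 71.5 112.6 home [610.9  54.9]
72 size 73.0 113.2 home [611.2  54.8]
tube upper [ 0.58859724 -0.09896
[... 255 characters left out ...]
418701172), 3.1274430751800537)
{'time_s': 0.1, 'qpos': array([ 1.08839859e+00,  3.00438209e-01,  1.52150639e+00,  2.10014404e-06,
        1.32067997e+00, -6.65873964e-02]), 'joint_vel': array([ 0.00060975, -0.0017558 ,  0.00060116, -0.00056018, -0.00015002,
       -0.00088419]), 'tau': array([ 2.97558021e-03, -5.32644975e+01, -3.53283226e+01,  7.09794788e-02,
        2.35300872e-02, -1.02844751e-04]), 'ee_pos': array([0.22205311, 0.50293549, 0.20493596]), 'eef_rot': array([-3.14056316e+00, -7.06916007e-05,  2.72578176e+00]), 'force': array([-0.61287625, -0.60670973, -0.71112338]), 'moment': array([-0.00622288, -0.01956455, -0.0321488 ]), 'grip_force': 0.0, 'grip_width': 0.09417181917797435}
```

Run:
```python
from h import *
from scipy.spatial.transform import Rotation as Ro
o=get_obs();R=Ro.from_euler('xyz',o['eef_rot']).as_matrix();print(R.round(3))
c=dict(np.load('pics/scene0.png.npz'));W=world(c)
T=(W-o['ee_pos'])@R*1000
m=(c['z_map']>0)&(np.abs(T[...,0])<130)&(np.abs(T[...,1])<150)&(T[...,2]<5)&(T[...,2]>-250)
for a in range(-250,10,10):
    q=T[m&(T[...,2]>=a)&(T[...,2]<a+10)]
    if len(q)>3: print(a,len(q),'x',np.percentile(q[:,0],[1,99]).round(),'y',np.percentile(q[:,1],[1,99]).round())
w=snap('wrist','wrist0.png');Rw=cv2.Rodrigues(np.array(w['rvec'],float))[0]
print('wristcam in tool mm',((-Rw.T@np.ravel(w['tvec'])-o['ee_pos'])@R*1000).round(),'axis',(Rw[2]@R).round(2))
a=cv2.resize(c['frame'][0:90,340:460,::-1],(720,540),interpolation=cv2.INTER_CUBIC)
b=cv2.resize(w['frame'][:,:,::-1],(400,300)); a[240:,320:]=b
cv2.imwrite('pics/grip.png',a)
```

```text
[[-0.915  0.404 -0.   ]
 [ 0.404  0.915 -0.001]
 [ 0.    -0.001 -1.   ]]
-250 4 x [-62. -55.] y [-33. -10.]
-240 27 x [-61. -51.] y [-33.   9.]
-230 10 x [-40. -21.] y [-29.  -8.]
-220 87 x [-38.  -7.] y [-36.  27.]
-210 74 x [-37.  -1.] y [-34.  23.]
-200 178 x [-41.  16.] y [-39.  33.]
-190 140 x [-40.  32.] y [-44.  24.]
-180 45 x [-36.  20.] y [-43.   8.]
-170 78 x [-26.  19.] y [-44.  12.]
-160 101 x [-27.  18.] y [-43.  14.]
-150 320 x [-36.  29.] y [-91.  83.]
-140 492 x [-38.  32.] y [-90.  86.]
-130 183 x [-39.  24.] y [-89.  84.]
-120 223 x [-39.  15.] y [-83.  77.]
-110 111 x [-38.  26.] y [-83.  77.]
-100 22 x [-34.  24.] y [-82.  78.]
-90 25 x [-14.   7.] y [-62.  57.]
-80 41 x [-17.   8.] y [-62.  58.]
-70 41 x [-13.  13.] y [-61.  59.]
-60 44 x [-15.   8.] y [-62.  59.]
-50 39 x [-15.  10.] y [-62.  57.]
-40 39 x [-16.   7.] y [-61.  57.]
-30 37 x [-14.   9.] y [-61.  56.]
-20 41 x [-15.   6.] y [-61.  57.]
-10 21 x [-12.  11.] y [-59.  52.]
wristcam in tool mm [  72.    0. -180.] axis [-0.25  0.    0.97]
```

View pics/grip.png

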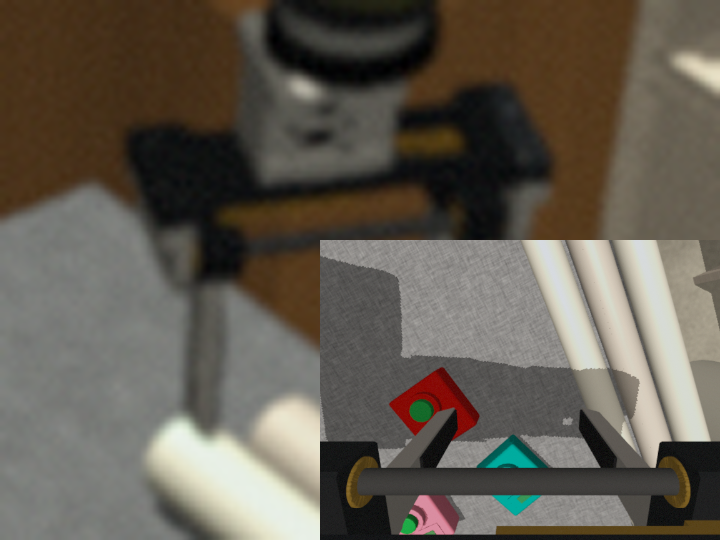

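The crop shows a gripper body with end blocks at both sides and bars between them, and long fingers. With the tool vertical, what matters is how far the body overhangs the fingers, so I map its underside.

Run:
```python
from h import *
from scipy.spatial.transform import Rotation as Ro
o=get_obs();R=Ro.from_euler('xyz',o['eef_rot']).as_matrix()
c=dict(np.load('pics/scene0.png.npz'));W=world(c)
T=(W-o['ee_pos'])@R*1000
m=(c['z_map']>0)&(np.abs(T[...,0])<60)&(np.abs(T[...,1])<100)
print('min/median x per (z row, y col); y bins -95..95 step 10')
for a in range(-200,0,10):
    s=''
    for b in range(-95,95,10):
        q=T[m&(T[...,2]>=a)&(T[...,2]<a+10)&(T[...,1]>=b)&(T[...,1]<b+10)]
        s+='%4d/%-4d'%(q[:,0].min(),np.median(q[:,0])) if len(q) else '    .    '
    print('%5d'%a,s)
```

```text
min/median x per (z row, y col); y bins -95..95 step 10
 -200     .        .        .        .        .     -41/-5   -34/-16  -41/-28  -38/-34  -41/-34  -41/-33  -33/-25  -26/-15   -4/-4      .        .        .        .        .    
 -190     .        .        .        .        .     -39/-11  -40/-31  -34/-30  -37/-33  -39/-35  -40/-36  -32/-30  -24/-23     .        .        .        .        .        .    
 -180     .        .        .        .        .     -30/-4   -34/-31  -34/-27  -35/-32  -35/-33  -36/-33     .        .        .        .        .        .        .        .    
 -170     .        .        .        .        .     -25/-10  -25/-21  -22/-20  -22/-16  -25/-17  -26/-19     .        .        .        .        .        .        .        .    
 -160     .        .        .        .        .     -24/-12  -26/-19  -25/-18  -26/-21  -27/-20  -26/-18  -19/-19     .        .        .        .        .        .        .    
 -150  -33/1    -38/-6   -35/-7   -29/-9   -25/3    -30/-15  -30/-20  -28/-21  -27/-22  -26/-21  -29/-23  -26/-22  -24/-18  -24/-22  -27/-19  -33/-4   -35
[... 1811 characters left out ...]
   .        .        .     -15/-5   -12/-11     .        .        .        .        .        .        .        .       4/4    -16/-8   -11/-10     .        .        .    
  -30     .        .        .     -14/-4   -10/-10     .        .        .        .        .        .        .        .      -8/0    -12/-8   -11/-9      .        .        .    
  -20     .        .        .     -13/-8   -14/-7      .        .        .        .        .        .        .        .     -13/-12  -15/-9   -10/-9      .        .        .    
  -10     .        .        .      -8/-6   -11/-8      .        .        .        .        .        .        .        .      -7/-1   -12/-6      .        .        .        .
```

With the tool vertical, the body overhangs the fingers too far to reach the cap without leaning on the tube. A lean of about 15° would fix that. Rows only turn about tool z, so I'll check how the arm behaves at its reach limit in free space, after checking that space is clear.

Run:
```python
from h import *
for n in('top','scene'):
    c=dict(np.load('pics/%s0.png.npz'%n));W=world(c);ok=c['z_map']>0
    for x in np.arange(.1,.9,.1):
        s=''
        for y in np.arange(.5,1.1,.1):
            q=W[ok&(abs(W[...,0]-x)<.05)&(abs(W[...,1]-y)<.05)]
            s+='%6.2f'%np.percentile(q[:,2],98) if len(q)>3 else '     .'
        print(n,round(x,1),s)
```

```text
top 0.1   0.54  0.05  0.05     .     .     .     .
top 0.2   0.53  0.05  0.04     .     .     .     .
top 0.3   0.52  0.05  0.05     .     .     .     .
top 0.4   0.05  0.05  0.05     .     .     . -0.74
top 0.5   0.01  0.05  0.05     .     .     . -0.73
top 0.6   0.01  0.05  0.05     .     .     . -0.40
top 0.7   0.01  0.05  0.05     .     . -0.18 -0.35
top 0.8   0.05  0.05  0.05     . -0.11 -0.15     .
scene 0.1   0.01  0.05  0.05     .     .     .     .
scene 0.2   0.42  0.35  0.05     .     .     .     .
scene 0.3   0.44  0.35  0.05     .     .     .     .
scene 0.4   0.04  0.05  0.05     .     .     .     .
scene 0.5   0.01  0.05  0.05     .     .     .     .
scene 0.6   0.00  0.05  0.05     .     .     . -0.04
scene 0.7   0.01  0.05  0.05     .     . -0.05 -0.04
scene 0.8   0.06  0.05  0.05     . -0.05 -0.04 -0.04
```

>>> send_rows([
  {"dx":0,"dy":15,"dz":-20,"roll":0,"jaw":1},
  {"dx":0,"dy":20,"dz":-25,"roll":0,"jaw":1},
  {"dx":0,"dy":20,"dz":-25,"roll":0,"jaw":1},
])

```text
time_s: 0.4
ee_pos: [0.2445, 0.5537, 0.2762]
eef_rot: [-3.141, -0.0, 2.726]
force: [0.7, 0.7, -0.0]
grip_width: 0.0774
grip_force: 0.0
```

Nothing stands above z = 0.055 there. I reach outward along the tool's y, which is azimuth 66° and close to the bay direction.

>>> send_rows([
  {"dx":0,"dy":38,"dz":0,"roll":0,"jaw":1},
  {"dx":0,"dy":38,"dz":0,"roll":0,"jaw":1},
  {"dx":0,"dy":38,"dz":0,"roll":0,"jaw":1},
  {"dx":0,"dy":38,"dz":0,"roll":0,"jaw":1},
  {"dx":0,"dy":38,"dz":0,"roll":0,"jaw":1},
  {"dx":0,"dy":38,"dz":0,"roll":0,"jaw":1},
])

```text
time_s: 0.9
ee_pos: [0.3184, 0.7205, 0.2757]
eef_rot: [3.141, -0.0, 2.726]
force: [-0.5, -0.2, 0.6]
grip_width: 0.0377
grip_force: 0.0
```

>>> send_rows([
  {"dx":0,"dy":38,"dz":0,"roll":0,"jaw":1},
  {"dx":0,"dy":38,"dz":0,"roll":0,"jaw":1},
])

```text
time_s: 1.07
ee_pos: [0.3287, 0.744, 0.2463]
eef_rot: [3.128, -0.001, 2.726]
force: [0.6, 0.2, -3.2]
grip_width: 0.0238
grip_force: 0.0
```

The tool does tilt when it is pushed past its reach, so I carry on and watch it.

>>> send_rows([
  {"dx":0,"dy":38,"dz":0,"roll":0,"jaw":1},
  {"dx":0,"dy":38,"dz":0,"roll":0,"jaw":1},
  {"dx":0,"dy":38,"dz":0,"roll":0,"jaw":1},
  {"dx":0,"dy":38,"dz":0,"roll":0,"jaw":1},
])

```text
time_s: 1.4
ee_pos: [0.3438, 0.7781, 0.2261]
eef_rot: [3.021, -0.0, 2.726]
force: [1.8, 0.9, 0.5]
grip_width: 0.001
grip_force: 0.0
```

>>> send_rows([
  {"dx":0,"dy":0,"dz":0,"roll":0,"jaw":1},
])

```text
time_s: 1.48
ee_pos: [0.3437, 0.7779, 0.2247]
eef_rot: [3.023, -0.0, 2.726]
force: [-0.1, -0.2, -0.4]
grip_width: 0.0004
grip_force: 0.0
```

Tilt is now 0.12 rad, with the fingers pointing outward as wanted. I continue to about 0.28.

>>> send_rows([
  {"dx":0,"dy":38,"dz":0,"roll":0,"jaw":1},
  {"dx":0,"dy":38,"dz":0,"roll":0,"jaw":1},
  {"dx":0,"dy":38,"dz":0,"roll":0,"jaw":1},
  {"dx":0,"dy":38,"dz":0,"roll":0,"jaw":1},
  {"dx":0,"dy":38,"dz":0,"roll":0,"jaw":1},
])

```text
time_s: 1.9
ee_pos: [0.3585, 0.8113, 0.2105]
eef_rot: [2.91, 0.0, 2.726]
force: [0.1, 0.2, -0.4]
grip_width: 0.0004
grip_force: 0.0
```

>>> send_rows([
  {"dx":0,"dy":0,"dz":0,"roll":0,"jaw":1},
])

```text
time_s: 1.98
ee_pos: [0.3584, 0.8113, 0.2101]
eef_rot: [2.91, 0.0, 2.726]
force: [-0.8, 0.5, 0.2]
grip_width: 0.0006
grip_force: 0.0
```

>>> send_rows([
  {"dx":0,"dy":38,"dz":0,"roll":0,"jaw":1},
  {"dx":0,"dy":38,"dz":0,"roll":0,"jaw":1},
  {"dx":0,"dy":38,"dz":0,"roll":0,"jaw":1},
  {"dx":0,"dy":38,"dz":0,"roll":0,"jaw":1},
  {"dx":0,"dy":38,"dz":0,"roll":0,"jaw":1},
  {"dx":0,"dy":38,"dz":0,"roll":0,"jaw":1},
])

```text
time_s: 2.48
ee_pos: [0.3729, 0.8442, 0.2205]
eef_rot: [2.772, 0.0, 2.726]
force: [0.2, 0.1, -0.1]
grip_width: 0.0003
grip_force: 0.0
```

```bash
python3 -c "
from h import *
o=get_obs();print(o['qpos'],o['eef_rot'],o['ee_pos'])"
```

```text
[ 1.11046509  1.10641169  0.23562669  0.01615237  1.43050247 -0.04377227] [2.77219228e+00 6.83725730e-05 2.72574749e+00] [0.37293107 0.84421731 0.22045272]
```

Tilt is 0.37 rad. Because of the last joint's range I'll push with the +x face, where the wrist camera sits, so a bit more lean gives it clearance.

>>> send_rows([
  {"dx":0,"dy":38,"dz":0,"roll":0,"jaw":1},
  {"dx":0,"dy":38,"dz":0,"roll":0,"jaw":1},
  {"dx":0,"dy":38,"dz":0,"roll":0,"jaw":1},
  {"dx":0,"dy":38,"dz":0,"roll":0,"jaw":1},
  {"dx":0,"dy":38,"dz":0,"roll":0,"jaw":1},
  {"dx":0,"dy":38,"dz":0,"roll":0,"jaw":1},
])

```text
time_s: 2.98
ee_pos: [0.3834, 0.868, 0.257]
eef_rot: [2.638, 0.0, 2.726]
force: [-0.5, 0.3, 0.5]
grip_width: 0.0004
grip_force: 0.0
```

>>> send_rows([
  {"dx":0,"dy":0,"dz":0,"roll":0,"jaw":1},
])

```text
time_s: 3.07
ee_pos: [0.3834, 0.8681, 0.2587]
eef_rot: [2.636, 0.0, 2.726]
force: [-0.6, 0.2, 0.7]
grip_width: 0.0002
grip_force: 0.0
```

Tilt is 0.505 rad (29°). I retract, set the jaw to about 32 mm so the two tips cradle the cap, and roll.

>>> send_rows([
  {"dx":0,"dy":-40,"dz":-15,"roll":0,"jaw":0.32},
  {"dx":0,"dy":-40,"dz":-15,"roll":0,"jaw":0.32},
  {"dx":0,"dy":-40,"dz":-15,"roll":0,"jaw":0.32},
  {"dx":0,"dy":-40,"dz":-15,"roll":0,"jaw":0.32},
  {"dx":0,"dy":-40,"dz":-15,"roll":0,"jaw":0.32},
  {"dx":0,"dy":-40,"dz":0,"roll":0,"jaw":0.32},
  {"dx":0,"dy":-40,"dz":0,"roll":0,"jaw":0.32},
])

```text
time_s: 3.65
ee_pos: [0.3104, 0.7015, 0.2068]
eef_rot: [2.638, 0.0, 2.726]
force: [0.8, 2.0, 0.0]
grip_width: 0.0321
grip_force: 0.0
```

>>> send_rows([
  {"dx":0,"dy":0,"dz":0,"roll":6,"jaw":0.32},
  {"dx":0,"dy":0,"dz":0,"roll":6,"jaw":0.32},
  {"dx":0,"dy":0,"dz":0,"roll":6,"jaw":0.32},
  {"dx":0,"dy":0,"dz":0,"roll":6,"jaw":0.32},
  {"dx":0,"dy":0,"dz":0,"roll":6,"jaw":0.32},
  {"dx":0,"dy":0,"dz":0,"roll":6,"jaw":0.32},
  {"dx":0,"dy":0,"dz":0,"roll":6,"jaw":0.32},
  {"dx":0,"dy":0,"dz":0,"roll":6,"jaw":0.32},
  {"dx":0,"dy":0,"dz":0,"roll":6,"jaw":0.32},
  {"dx":0,"dy":0,"dz":0,"roll":6,"jaw":0.32},
  {"dx":0,"dy":0,"dz":0,"roll":6,"jaw":0.32},
])

```text
time_s: 4.57
ee_pos: [0.311, 0.7028, 0.206]
eef_rot: [2.925, -0.455, 1.62]
force: [0.4, -0.1, 0.2]
grip_width: 0.032
grip_force: 0.0
```

```bash
cat > go.py <<'E'
from h import *
from scipy.spatial.transform import Rotation as Ro
import sys
def st():
    o=get_obs();R=Ro.from_euler('xyz',o['eef_rot']).as_matrix();x=R[:,0];z=R[:,2]
    print('t',o['time_s'],'p',np.round(o['ee_pos'],4),'face',np.degrees(np.arctan2(x[1],x[0])).round(1),'lean',np.degrees(np.arccos(-z[2])).round(1),'az',np.degrees(np.arctan2(z[1],z[0])).round(1),'y_z',R[2,1].round(2),'q',o['qpos'].round(2),'w',round(o['grip_width'],4),'f',o['force'].round(1))
    return o['ee_pos'],R
if __name__=='__main__':
    p,R=st()
    for a in sys.argv[1:]:
        t=np.array(eval(a),float);d=(t-p)@R*1000;print(a,'tool mm',d.round(1));p=t
E
python3 go.py .50,.25,.36 .62,-.17,.36
```

```text
t 4.5667 p [0.311  0.7028 0.206 ] face 92.8 lean 28.7 az 66.2 y_z 0.19 q [1.1  0.52 1.28 0.04 0.83 1.08] w 0.032 f [ 0.4 -0.1  0.2]
.50,.25,.36 tool mm [-346.7  236.2 -297.4]
.62,-.17,.36 tool mm [-382.   137.3 -161.4]
```

>>> send_rows([
  {"dx":-25,"dy":17,"dz":-21,"roll":0,"jaw":0.32},
  {"dx":-25,"dy":17,"dz":-21,"roll":0,"jaw":0.32},
  {"dx":-25,"dy":17,"dz":-21,"roll":0,"jaw":0.32},
  {"dx":-25,"dy":17,"dz":-21,"roll":0,"jaw":0.32},
  {"dx":-25,"dy":17,"dz":-21,"roll":0,"jaw":0.32},
  {"dx":-25,"dy":17,"dz":-21,"roll":0,"jaw":0.32},
  {"dx":-25,"dy":17,"dz":-21,"roll":0,"jaw":0.32},
  {"dx":-25,"dy":17,"dz":-21,"roll":0,"jaw":0.32},
  {"dx":-25,"dy":17,"dz":-21,"roll":0,"jaw":0.32},
  {"dx":-25,"dy":17,"dz":-21,"roll":0,"jaw":0.32},
  {"dx":-25,"dy":17,"dz":-21,"roll":0,"jaw":0.32},
  {"dx":-25,"dy":17,"dz":-21,"roll":0,"jaw":0.32},
])

```text
time_s: 5.57
ee_pos: [0.4768, 0.3126, 0.3361]
eef_rot: [2.922, -0.455, 1.626]
force: [0.4, 0.9, -0.0]
grip_width: 0.0319
grip_force: 0.0
```

```bash
python3 go.py .62,-.17,.36 .62,-.165,.06
```

```text
t 5.5667 p [0.4768 0.3126 0.3361] face 93.2 lean 28.7 az 66.2 y_z 0.2 q [0.35 0.05 1.59 0.39 1.17 0.25] w 0.0319 f [ 0.4  0.9 -0. ]
.62,-.17,.36 tool mm [-429.5  165.2 -205.5]
.62,-.165,.06 tool mm [-127.3  -59.1  265.2]
```

>>> send_rows([
  {"dx":-35,"dy":13.5,"dz":-17,"roll":0,"jaw":0.32},
  {"dx":-35,"dy":13.5,"dz":-17,"roll":0,"jaw":0.32},
  {"dx":-35,"dy":13.5,"dz":-17,"roll":0,"jaw":0.32},
  {"dx":-35,"dy":13.5,"dz":-17,"roll":0,"jaw":0.32},
  {"dx":-35,"dy":13.5,"dz":-17,"roll":0,"jaw":0.32},
  {"dx":-35,"dy":13.5,"dz":-17,"roll":0,"jaw":0.32},
  {"dx":-35,"dy":13.5,"dz":-17,"roll":0,"jaw":0.32},
  {"dx":-35,"dy":13.5,"dz":-17,"roll":0,"jaw":0.32},
  {"dx":-35,"dy":13.5,"dz":-17,"roll":0,"jaw":0.32},
  {"dx":-35,"dy":13.5,"dz":-17,"roll":0,"jaw":0.32},
  {"dx":-35,"dy":13.5,"dz":-17,"roll":0,"jaw":0.32},
  {"dx":-35,"dy":13.5,"dz":-17,"roll":0,"jaw":0.32},
])

```text
time_s: 6.57
ee_pos: [0.6164, -0.1612, 0.3616]
eef_rot: [2.922, -0.454, 1.625]
force: [0.6, -0.2, 0.0]
grip_width: 0.032
grip_force: 0.0
```

```bash
python3 go.py .617,-.175,.05 .614,-.155,.014; python3 -c "
from h import *
snap('top','top1.png')"
```

```text
t 6.5667 p [ 0.6164 -0.1612  0.3616] face 93.1 lean 28.7 az 66.1 y_z 0.2 q [-0.52  0.44  1.06  0.5   1.69 -0.47] w 0.032 f [ 0.6 -0.2  0. ]
.617,-.175,.05 tool mm [-149.1  -59.8  267.4]
.614,-.155,.014 tool mm [  2.3 -10.8  39.8]
```

View pics/top1.png

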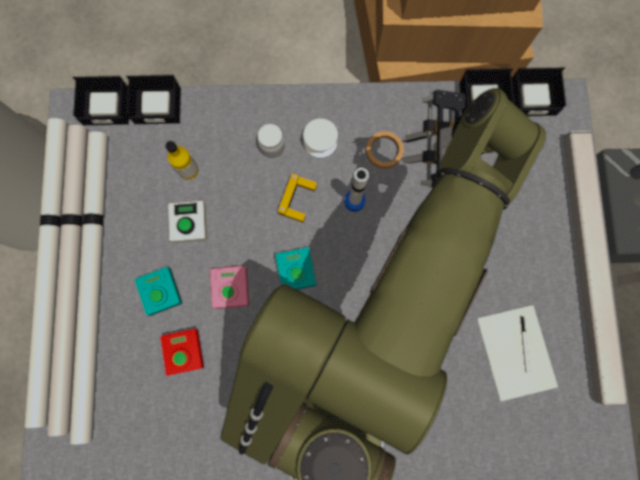

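The top view shows the gripper behind the tube at about (430,150), fingertips toward the bay, with the tape, black-capped tube and tray clear of its way down. I descend.

>>> send_rows([
  {"dx":-16.6,"dy":-6.6,"dz":29.7,"roll":0,"jaw":0.32},
  {"dx":-16.6,"dy":-6.6,"dz":29.7,"roll":0,"jaw":0.32},
  {"dx":-16.6,"dy":-6.6,"dz":29.7,"roll":0,"jaw":0.32},
  {"dx":-16.6,"dy":-6.6,"dz":29.7,"roll":0,"jaw":0.32},
  {"dx":-16.6,"dy":-6.6,"dz":29.7,"roll":0,"jaw":0.32},
  {"dx":-16.6,"dy":-6.6,"dz":29.7,"roll":0,"jaw":0.32},
  {"dx":-16.6,"dy":-6.6,"dz":29.7,"roll":0,"jaw":0.32},
  {"dx":-16.6,"dy":-6.6,"dz":29.7,"roll":0,"jaw":0.32},
  {"dx":-16.6,"dy":-6.6,"dz":29.7,"roll":0,"jaw":0.32},
])

```text
time_s: 7.37
ee_pos: [0.6171, -0.1731, 0.0484]
eef_rot: [2.922, -0.454, 1.625]
force: [0.1, -0.0, -0.2]
grip_width: 0.032
grip_force: 0.0
```

```bash
python3 go.py .614,-.15,.020
python3 - <<'E'
from h import *
c=snap('wrist','w1.png'); s=snap('scene','s1.png')
a=np.hstack([cv2.resize(c['frame'],(400,300)),cv2.resize(s['frame'][150:480,100:540],(400,300))])[:,:,::-1]
cv2.imwrite('pics/v1.png',a)
E
```

```text
t 7.3667 p [ 0.6171 -0.1731  0.0484] face 93.1 lean 28.7 az 66.2 y_z 0.2 q [-0.53  0.69  1.41  0.55  1.16 -0.79] w 0.032 f [ 0.1 -0.  -0.2]
.614,-.15,.020 tool mm [ 8.5 -9.5 34.4]
```

View pics/v1.png

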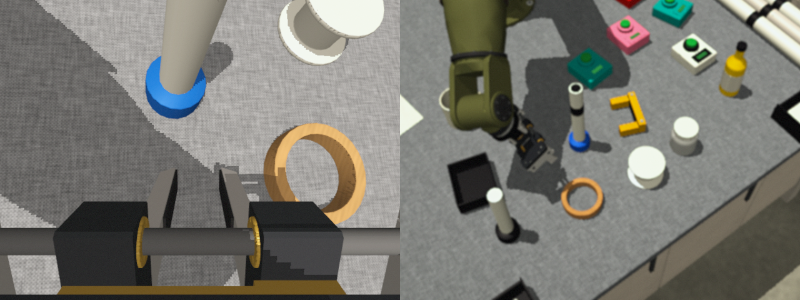

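The wrist view shows the cap at about (175,85) ahead of the tips, clear of the tape, and nothing has been touched. I refine the tube and bay from close by.

```bash
cat > near.py <<'E'
from h import *
import sys
def circ(P):
    A=np.c_[2*P,np.ones(len(P))];s=np.linalg.lstsq(A,(P**2).sum(1),rcond=None)[0];return s[:2],np.sqrt(s[2]+s[:2]@s[:2])
e=np.array([np.cos(np.radians(69)),np.sin(np.radians(69))]);f=np.array([-e[1],e[0]]);home=np.array([.6102,.0565])
def tube(c):
    W=world(c);h=cv2.cvtColor(c['frame'],cv2.COLOR_RGB2HSV)
    m=(h[...,0]>100)&(h[...,0]<128)&(h[...,1]>120)&(c['z_map']>0)&(W[...,0]>.5)&(W[...,0]<.7)&(abs(W[...,1])<.15)
    m=cv2.erode(m.astype(np.uint8),np.ones((3,3)))>0
    q=W[m&(W[...,2]>.006)&(W[...,2]<.024)][:,:2]
    if len(q)<20: return None
    ce,r=circ(q); ce,r=circ(q[abs(np.linalg.norm(q-ce,axis=1)-r)<.003])
    return ce,r,len(q)
if __name__=='__main__':
    for n in sys.argv[1:]:
        c=camera(n);t=tube(c)
        if t: d=t[0]-home;print(n,'tube',t[0].round(4),'r',t[1].round(4),t[2],'u,v mm',(d@e*1000).round(1),(d@f*1000).round(1))
E
python3 near.py wrist scene; python3 go.py .609,-.150,.016 .607,-.118,.016
```

```text
wrist tube [ 0.6049 -0.0811] r 0.0276 761 u,v mm -130.4 -44.4
scene tube [ 0.6094 -0.085 ] r 0.0232 52 u,v mm -132.4 -49.9
t 7.5667 p [ 0.6175 -0.1732  0.0508] face 93.1 lean 28.7 az 66.2 y_z 0.2 q [-0.53  0.69  1.41  0.55  1.17 -0.79] w 0.0323 f [0.9 0.  1. ]
.609,-.150,.016 tool mm [  5.9 -16.2  39.1]
.607,-.118,.016 tool mm [28.8 -3.3 13.7]
```

>>> send_rows([
  {"dx":2,"dy":-5.4,"dz":13,"roll":0,"jaw":0.32},
  {"dx":2,"dy":-5.4,"dz":13,"roll":0,"jaw":0.32},
  {"dx":2,"dy":-5.4,"dz":13,"roll":0,"jaw":0.32},
  {"dx":0,"dy":0,"dz":0,"roll":0,"jaw":0.32},
  {"dx":0,"dy":0,"dz":0,"roll":0,"jaw":0.32},
])

```text
time_s: 7.98
ee_pos: [0.6096, -0.1502, 0.0174]
eef_rot: [2.92, -0.453, 1.627]
force: [0.8, 0.2, 0.1]
grip_width: 0.0321
grip_force: 0.0
```

```bash
python3 go.py .607,-.118,.016 .588,-.040,.016
```

```text
t 7.9833 p [ 0.6096 -0.1502  0.0174] face 93.2 lean 28.7 az 66.0 y_z 0.2 q [-0.51  0.7   1.48  0.57  1.08 -0.82] w 0.0321 f [0.8 0.2 0.1]
.607,-.118,.016 tool mm [28.5 -4.2 14.8]
.588,-.040,.016 tool mm [ 71.  -21.9  30.5]
```

Now a slow approach to contact.

>>> send_rows([
  {"dx":4.7,"dy":-0.7,"dz":2.4,"roll":0,"jaw":0.32},
  {"dx":4.7,"dy":-0.7,"dz":2.4,"roll":0,"jaw":0.32},
  {"dx":4.7,"dy":-0.7,"dz":2.4,"roll":0,"jaw":0.32},
  {"dx":4.7,"dy":-0.7,"dz":2.4,"roll":0,"jaw":0.32},
  {"dx":4.7,"dy":-0.7,"dz":2.4,"roll":0,"jaw":0.32},
  {"dx":4.7,"dy":-0.7,"dz":2.4,"roll":0,"jaw":0.32},
  {"dx":0,"dy":0,"dz":0,"roll":0,"jaw":0.32},
])

```text
time_s: 8.57
ee_pos: [0.6058, -0.117, 0.0139]
eef_rot: [2.923, -0.455, 1.626]
force: [0.2, -0.4, 0.2]
grip_width: 0.0322
grip_force: 0.0
```

```bash
python3 near.py wrist;  python3 go.py .588,-.040,.016
```

```text
wrist tube [ 0.6049 -0.0811] r 0.0275 450 u,v mm -130.4 -44.3
t 8.6167 p [ 0.6059 -0.1175  0.0139] face 93.1 lean 28.7 az 66.3 y_z 0.2 q [-0.46  0.68  1.53  0.59  1.04 -0.8 ] w 0.0318 f [0.3 0.2 0.5]
.588,-.040,.016 tool mm [ 71.3 -20.4  28.8]
```

>>> send_rows([
  {"dx":4.8,"dy":-1.4,"dz":1.8,"roll":0,"jaw":0.32},
  {"dx":4.8,"dy":-1.4,"dz":1.8,"roll":0,"jaw":0.32},
  {"dx":4.8,"dy":-1.4,"dz":1.9,"roll":0,"jaw":0.32},
  {"dx":4.8,"dy":-1.4,"dz":1.9,"roll":0,"jaw":0.32},
  {"dx":4.8,"dy":-1.4,"dz":1.9,"roll":0,"jaw":0.32},
  {"dx":0,"dy":0,"dz":0,"roll":0,"jaw":0.32},
])

```text
time_s: 9.12
ee_pos: [0.5994, -0.0911, 0.0149]
eef_rot: [2.923, -0.455, 1.626]
force: [-0.0, -0.7, -0.2]
grip_width: 0.0318
grip_force: 0.4
```

```bash
python3 near.py wrist;  python3 go.py .588,-.040,.016
python3 - <<'E'
from h import *
c=snap('wrist','w2.png'); s=snap('scene','s2.png')
a=np.hstack([cv2.resize(c['frame'],(400,300)),cv2.resize(s['frame'][200:380,200:440],(400,300))])[:,:,::-1]
cv2.imwrite('pics/v2.png',a)
E
```

```text
wrist tube [ 0.5996 -0.0613] r 0.0273 317 u,v mm -113.8 -32.3
t 9.1667 p [ 0.5996 -0.0916  0.015 ] face 93.1 lean 28.7 az 66.3 y_z 0.2 q [-0.43  0.65  1.58  0.6   1.01 -0.79] w 0.0323 f [-0.4 -0.2  0.3]
.588,-.040,.016 tool mm [ 47.3 -13.3  19.6]
```

View pics/v2.png

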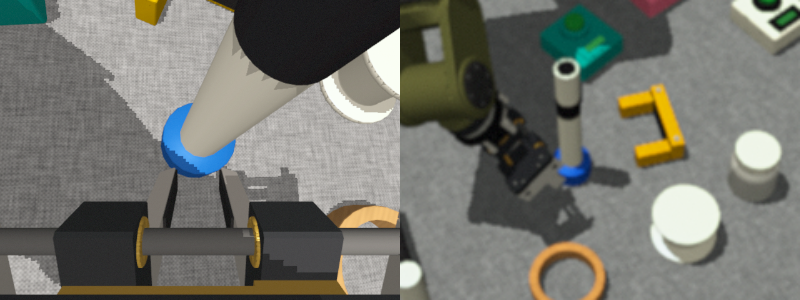

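The cap is cradled between both tips at (200,160) in the wrist view, and the tube is upright and sliding. I continue to the bay axis.

>>> send_rows([
  {"dx":5,"dy":-1.5,"dz":2.1,"roll":0,"jaw":0.32},
  {"dx":5,"dy":-1.5,"dz":2.1,"roll":0,"jaw":0.32},
  {"dx":5,"dy":-1.5,"dz":2.1,"roll":0,"jaw":0.32},
  {"dx":5,"dy":-1.5,"dz":2.1,"roll":0,"jaw":0.32},
  {"dx":5,"dy":-1.5,"dz":2.1,"roll":0,"jaw":0.32},
  {"dx":5,"dy":-1.5,"dz":2.1,"roll":0,"jaw":0.32},
  {"dx":5,"dy":-1.5,"dz":2.1,"roll":0,"jaw":0.32},
  {"dx":5,"dy":-1.5,"dz":2.1,"roll":0,"jaw":0.32},
  {"dx":5,"dy":-1.5,"dz":2.1,"roll":0,"jaw":0.32},
  {"dx":0,"dy":0,"dz":0,"roll":0,"jaw":0.32},
])

```text
time_s: 10.1
ee_pos: [0.5876, -0.0418, 0.0154]
eef_rot: [2.923, -0.455, 1.626]
force: [0.4, -1.0, -0.4]
grip_width: 0.0319
grip_force: 0.4
```

```bash
cat > bay.py <<'E'
from near import *
c=camera('wrist');W=world(c);h=cv2.cvtColor(c['frame'],cv2.COLOR_RGB2HSV)
m=(h[...,0]>18)&(h[...,0]<32)&(h[...,1]>140)&(c['z_map']>0)&(W[...,1]>-.02)&(W[...,1]<.14)&(W[...,0]>.53)&(W[...,0]<.70)
q=W[m];U=(q[:,:2]-home)@e*1000;V=(q[:,:2]-home)@f*1000;Z=q[:,2]*1000
print('n',len(q),'z',np.percentile(Z,[2,50,98]).round())
i=(abs(V)<25)&(Z<34)&(Z>8)&(U>15)&(U<40)
if i.sum()>20: print('back wall inner u',np.median(U[i]).round(1),'slope du/dv',np.polyfit(V[i],U[i],1)[0].round(3),i.sum())
for s in(-1,1):
    i=(s*V>25)&(s*V<60)&(Z>5)&(Z<26)&(U>-15)&(U<20)
    if i.sum()>10: print('side',s,'inner v',np.percentile(V[i],[5,50,95]).round(1),i.sum())
    i=(s*V>38)&(s*V<52)&(Z<26)&(Z>6)&(U<-10)
    if i.sum()>10: print('side',s,'front u',np.median(U[i]).round(1),i.sum())
    i=(s*V>20)&(s*V<70)&(Z>27)&(Z<36)&(U<24)
    if i.sum()>10: print('side',s,'top v range',np.percentile(V[i],[3,97]).round(1),'u min',np.percentile(U[i],3).round(1),i.sum())
E
python3 near.py wrist;  python3 go.py; python3 bay.py
```

```text
wrist tube [ 0.5878 -0.0121] r 0.0273 312 u,v mm -72.1 -3.7
t 10.15 p [ 0.5878 -0.0423  0.0155] face 93.1 lean 28.7 az 66.3 y_z 0.2 q [-0.36  0.6   1.66  0.63  0.95 -0.76] w 0.0315 f [ 0.1 -1.6  0.1]
n 7229 z [ 4. 30. 41.]
side 1 inner v [36.3 36.4 36.6] 236
side 1 front u -21.5 537
side 1 top v range [36.8 55.2] u min -21.3 3356
```

```bash
python3 go.py .589,-.060,.018
```

```text
t 10.2 p [ 0.5879 -0.0426  0.0156] face 93.1 lean 28.7 az 66.2 y_z 0.2 q [-0.36  0.6   1.66  0.63  0.95 -0.76] w 0.0318 f [ 0.2  0.1 -0.5]
.589,-.060,.018 tool mm [-14.6   2.3  -9.6]
```

>>> send_rows([
  {"dx":-7.3,"dy":1.2,"dz":-4.8,"roll":0,"jaw":0.32},
  {"dx":-7.3,"dy":1.2,"dz":-4.8,"roll":0,"jaw":0.32},
  {"dx":0,"dy":0,"dz":0,"roll":6,"jaw":0.32},
  {"dx":0,"dy":0,"dz":0,"roll":6,"jaw":0.32},
  {"dx":0,"dy":0,"dz":0,"roll":6,"jaw":0.32},
  {"dx":0,"dy":0,"dz":0,"roll":3.5,"jaw":0.32},
  {"dx":0,"dy":0,"dz":0,"roll":0,"jaw":0.32},
])

```text
time_s: 10.78
ee_pos: [0.5893, -0.0615, 0.018]
eef_rot: [3.119, -0.501, 1.201]
force: [-0.0, -0.3, 0.3]
grip_width: 0.032
grip_force: 0.0
```

```bash
python3 near.py wrist; python3 go.py .573,-.054,.014 .5775,-.041,.014; python3 bay.py
```

```text
wrist tube [ 0.588  -0.0118] r 0.0276 525 u,v mm -71.7 -3.8
t 10.8333 p [ 0.5893 -0.0613  0.018 ] face 69.1 lean 28.7 az 66.1 y_z 0.02 q [-0.39  0.61  1.64  0.62  0.97 -0.4 ] w 0.032 f [-0.6  0.5  0.2]
.573,-.054,.014 tool mm [ -1.  -17.9   3.6]
.5775,-.041,.014 tool mm [12.1 -0.6  6.6]
n 7581 z [ 5. 30. 39.]
side -1 inner v [-33.6 -33.5 -33.4] 136
side -1 front u -21.0 504
side -1 top v range [-52.5 -34. ] u min -20.8 2912
side 1 front u -21.5 523
side 1 top v range [39.3 55.2] u min -21.6 1354
```

>>> send_rows([
  {"dx":-0.3,"dy":-6,"dz":1.2,"roll":0,"jaw":0.32},
  {"dx":-0.3,"dy":-6,"dz":1.2,"roll":0,"jaw":0.32},
  {"dx":-0.4,"dy":-6,"dz":1.2,"roll":0,"jaw":0.32},
  {"dx":4,"dy":-0.2,"dz":2.2,"roll":0,"jaw":0.32},
  {"dx":4,"dy":-0.2,"dz":2.2,"roll":0,"jaw":0.32},
  {"dx":4,"dy":-0.2,"dz":2.2,"roll":0,"jaw":0.32},
  {"dx":0,"dy":0,"dz":0,"roll":0,"jaw":0.32},
])

```text
time_s: 11.47
ee_pos: [0.5777, -0.0392, 0.014]
eef_rot: [3.117, -0.5, 1.206]
force: [0.1, 0.1, -0.1]
grip_width: 0.0323
grip_force: 0.2
```

```bash
python3 near.py wrist; python3 go.py .5798,-.0204,.014 .5983,.0293,.014
```

```text
wrist tube [ 0.5884 -0.0113] r 0.0277 231 u,v mm -71.1 -3.9
t 11.5167 p [ 0.5775 -0.0395  0.0139] face 69.1 lean 28.7 az 66.2 y_z 0.02 q [-0.36  0.59  1.69  0.64  0.94 -0.4 ] w 0.0323 f [-0.2  0.   0.1]
.5798,-.0204,.014 tool mm [16.4 -4.9  8.8]
.5983,.0293,.014 tool mm [46.5 -1.1 25.4]
```

In contact and cradled (tube centre 30 mm ahead). I push diagonally onto the axis, then straight part of the way in.

>>> send_rows([
  {"dx":4.1,"dy":-1.2,"dz":2.2,"roll":0,"jaw":0.32},
  {"dx":4.1,"dy":-1.2,"dz":2.2,"roll":0,"jaw":0.32},
  {"dx":4.1,"dy":-1.2,"dz":2.2,"roll":0,"jaw":0.32},
  {"dx":4.1,"dy":-1.2,"dz":2.2,"roll":0,"jaw":0.32},
  {"dx":4.6,"dy":-0.1,"dz":2.5,"roll":0,"jaw":0.32},
  {"dx":4.6,"dy":-0.1,"dz":2.5,"roll":0,"jaw":0.32},
  {"dx":0,"dy":0,"dz":0,"roll":0,"jaw":0.32},
])

```text
time_s: 12.1
ee_pos: [0.5836, -0.0101, 0.014]
eef_rot: [3.118, -0.501, 1.206]
force: [-0.8, -0.1, -0.7]
grip_width: 0.0322
grip_force: 0.1
```

```bash
python3 near.py wrist; python3 go.py .5983,.0293,.014;python3 bay.py
```

```text
wrist tube [0.5944 0.0175] r 0.0276 217 u,v mm -42.1 0.7
t 12.15 p [ 0.5834 -0.0105  0.0139] face 69.1 lean 28.7 az 66.3 y_z 0.02 q [-0.31  0.58  1.7   0.65  0.91 -0.36] w 0.0323 f [-0.3 -0.7  0.3]
.5983,.0293,.014 tool mm [37.3 -0.8 20.3]
n 11494 z [ 6. 30. 41.]
side -1 inner v [-33.8 -33.6 -33.4] 198
side -1 front u -21.0 387
side -1 top v range [-52.5 -34.2] u min -20.7 2957
side 1 inner v [36.3 36.5 36.7] 398
side 1 front u -21.5 398
side 1 top v range [36.7 55.1] u min -21.0 3575
```

On axis within 1 mm. Now straight in.

>>> send_rows([
  {"dx":4.6,"dy":-0.1,"dz":2.5,"roll":0,"jaw":0.32},
  {"dx":4.6,"dy":-0.1,"dz":2.5,"roll":0,"jaw":0.32},
  {"dx":4.6,"dy":-0.1,"dz":2.5,"roll":0,"jaw":0.32},
  {"dx":4.6,"dy":-0.1,"dz":2.5,"roll":0,"jaw":0.32},
  {"dx":4.6,"dy":-0.1,"dz":2.5,"roll":0,"jaw":0.32},
  {"dx":4.6,"dy":-0.1,"dz":2.5,"roll":0,"jaw":0.32},
  {"dx":4.6,"dy":-0.1,"dz":2.5,"roll":0,"jaw":0.32},
  {"dx":2.5,"dy":0,"dz":1.4,"roll":0,"jaw":0.32},
  {"dx":0,"dy":0,"dz":0,"roll":0,"jaw":0.32},
  {"dx":0,"dy":0,"dz":0,"roll":0,"jaw":0.32},
])

```text
time_s: 13.03
ee_pos: [0.5973, 0.0261, 0.014]
eef_rot: [3.118, -0.501, 1.205]
force: [-0.2, -0.0, 0.8]
grip_width: 0.032
grip_force: 0.0
```

```bash
python3 near.py wrist; python3 go.py .5983,.0293,.014;python3 bay.py
```

```text
wrist tube [0.6083 0.0542] r 0.0276 229 u,v mm -2.8 1.0
t 13.0833 p [0.5973 0.0259 0.014 ] face 69.1 lean 28.7 az 66.2 y_z 0.02 q [-0.24  0.59  1.68  0.66  0.88 -0.29] w 0.0322 f [-0.2  0.3  1. ]
.5983,.0293,.014 tool mm [ 3.1 -0.3  1.7]
n 22457 z [  8.  31. 134.]
side -1 inner v [-33.8 -33.5 -33.3] 568
side -1 front u -21.0 209
side -1 top v range [-52.4 -33.8] u min -20.2 3971
side 1 inner v [36.3 36.5 36.6] 459
side 1 front u -21.5 220
side 1 top v range [36.7 55.1] u min -20.6 4081
```

>>> send_rows([
  {"dx":1,"dy":0,"dz":0.5,"roll":0,"jaw":0.32},
  {"dx":1,"dy":0,"dz":0.5,"roll":0,"jaw":0.32},
  {"dx":1,"dy":0,"dz":0.5,"roll":0,"jaw":0.32},
  {"dx":0,"dy":0,"dz":0,"roll":0,"jaw":0.32},
])

```text
time_s: 13.47
ee_pos: [0.5985, 0.029, 0.0141]
eef_rot: [3.118, -0.5, 1.205]
force: [-0.8, -1.8, 0.8]
grip_width: 0.032
grip_force: 0.7
```

>>> send_rows([
  {"dx":1,"dy":0,"dz":0.5,"roll":0,"jaw":0.32},
  {"dx":0,"dy":0,"dz":0,"roll":0,"jaw":0.32},
])

```text
time_s: 13.63
ee_pos: [0.5989, 0.0301, 0.0141]
eef_rot: [3.118, -0.5, 1.205]
force: [-0.8, -2.8, 0.4]
grip_width: 0.032
grip_force: 0.8
```

```bash
python3 near.py wrist; python3 go.py
```

```text
wrist tube [0.6098 0.0575] r 0.0278 225 u,v mm 0.8 0.7
t 13.6833 p [0.5989 0.03   0.0141] face 69.0 lean 28.7 az 66.2 y_z 0.02 q [-0.23  0.6   1.68  0.66  0.88 -0.29] w 0.032 f [-0.7 -1.6 -0.2]
```

>>> send_rows([
  {"dx":0.9,"dy":0,"dz":0.5,"roll":0,"jaw":0.32},
  {"dx":0,"dy":0,"dz":0,"roll":0,"jaw":0.32},
])

```text
time_s: 13.85
ee_pos: [0.5992, 0.0305, 0.014]
eef_rot: [3.118, -0.5, 1.205]
force: [-2.5, -6.1, 0.5]
grip_width: 0.032
grip_force: 2.7
```

>>> send_rows([
  {"dx":0.9,"dy":0,"dz":0.5,"roll":0,"jaw":0.32},
  {"dx":0,"dy":0,"dz":0,"roll":0,"jaw":0.32},
])

```text
time_s: 14.02
ee_pos: [0.5996, 0.0309, 0.014]
eef_rot: [3.117, -0.499, 1.205]
force: [-5.2, -10.4, 1.8]
grip_width: 0.0322
grip_force: 5.3
```

```bash
python3 near.py wrist; python3 go.py
```

```text
wrist tube [0.6099 0.0577] r 0.0278 194 u,v mm 1.0 0.7
t 14.0667 p [0.5996 0.0309 0.014 ] face 69.0 lean 28.6 az 66.1 y_z 0.02 q [-0.23  0.6   1.68  0.66  0.88 -0.28] w 0.0319 f [ -4.7 -11.3   1.4]
```

Firm contact at 11 N with the cap stopped: it is home at u≈1, v≈0.7 mm. I back straight out, then go up.

```bash
python3 go.py .564,-.063,.020 .56,-.08,.38 .50,.28,.38
```

```text
t 14.0667 p [0.5996 0.0309 0.014 ] face 69.0 lean 28.6 az 66.1 y_z 0.02 q [-0.23  0.6   1.68  0.66  0.88 -0.28] w 0.0319 f [ -4.7 -11.3   1.4]
.564,-.063,.020 tool mm [-85.3   1.7 -53.3]
.56,-.08,.38 tool mm [ 157.1   10.3 -324.2]
.50,.28,.38 tool mm [ 276.3 -188.4  146.1]
```

>>> send_rows([
  {"dx":-4.3,"dy":0.1,"dz":-2.6,"roll":0,"jaw":0.32},
  {"dx":-9,"dy":0.2,"dz":-5.6,"roll":0,"jaw":0.32},
  {"dx":-18,"dy":0.3,"dz":-11.2,"roll":0,"jaw":0.32},
  {"dx":-18,"dy":0.3,"dz":-11.2,"roll":0,"jaw":0.32},
  {"dx":-18,"dy":0.3,"dz":-11.2,"roll":0,"jaw":0.32},
  {"dx":-18,"dy":0.3,"dz":-11.2,"roll":0,"jaw":0.32},
])

```text
time_s: 14.57
ee_pos: [0.5634, -0.063, 0.0199]
eef_rot: [3.118, -0.501, 1.205]
force: [0.7, 0.3, 0.0]
grip_width: 0.0321
grip_force: 0.0
```

>>> send_rows([
  {"dx":15.7,"dy":1,"dz":-32.4,"roll":0,"jaw":1},
  {"dx":15.7,"dy":1,"dz":-32.4,"roll":0,"jaw":1},
  {"dx":15.7,"dy":1,"dz":-32.4,"roll":0,"jaw":1},
  {"dx":15.7,"dy":1,"dz":-32.4,"roll":0,"jaw":1},
  {"dx":15.7,"dy":1,"dz":-32.4,"roll":0,"jaw":1},
  {"dx":15.7,"dy":1,"dz":-32.4,"roll":0,"jaw":1},
  {"dx":15.7,"dy":1,"dz":-32.4,"roll":0,"jaw":1},
  {"dx":15.7,"dy":1,"dz":-32.4,"roll":0,"jaw":1},
  {"dx":15.7,"dy":1,"dz":-32.4,"roll":0,"jaw":1},
  {"dx":15.7,"dy":1,"dz":-32.4,"roll":0,"jaw":1},
])

```text
time_s: 15.4
ee_pos: [0.559, -0.0796, 0.3814]
eef_rot: [3.118, -0.5, 1.205]
force: [1.3, -1.1, -0.4]
grip_width: 0.0004
grip_force: 0.0
```

```bash
python3 near.py scene; python3 go.py .52,.28,.36
python3 - <<'E'
from h import *
s=snap('scene','s3.png');cv2.imwrite('pics/v3.png',s['frame'][:,:,::-1])
E
```

```text
t 15.45 p [ 0.5598 -0.08    0.3889] face 69.3 lean 28.7 az 65.2 y_z 0.03 q [-0.44  0.22  1.28  0.5   1.64 -0.04] w 0.0002 f [ 0.5 -0.9  7.2]
.52,.28,.36 tool mm [ 269.4 -170.4  174.4]
```

View pics/v3.png

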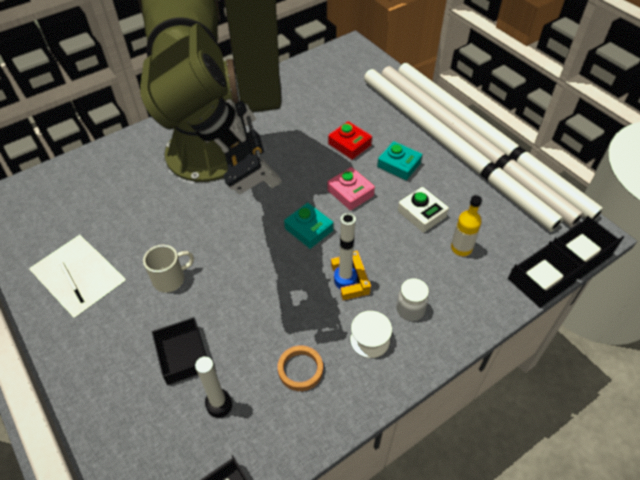

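The tube stands upright in the bay at (347,270), and nothing else has moved. Next I go over to the white timer at (423,207).

>>> send_rows([
  {"dx":22.4,"dy":-14.2,"dz":14.2,"roll":0,"jaw":1},
  {"dx":22.4,"dy":-14.2,"dz":14.2,"roll":0,"jaw":1},
  {"dx":22.4,"dy":-14.2,"dz":14.2,"roll":0,"jaw":1},
  {"dx":22.4,"dy":-14.2,"dz":14.2,"roll":0,"jaw":1},
  {"dx":22.4,"dy":-14.2,"dz":14.2,"roll":0,"jaw":1},
  {"dx":22.4,"dy":-14.2,"dz":14.2,"roll":0,"jaw":1},
  {"dx":22.4,"dy":-14.2,"dz":14.2,"roll":0,"jaw":1},
  {"dx":22.4,"dy":-14.2,"dz":14.2,"roll":0,"jaw":1},
  {"dx":22.4,"dy":-14.2,"dz":14.2,"roll":0,"jaw":1},
  {"dx":22.4,"dy":-14.2,"dz":14.2,"roll":0,"jaw":1},
  {"dx":22.4,"dy":-14.2,"dz":14.2,"roll":0,"jaw":1},
  {"dx":22.4,"dy":-14.2,"dz":14.2,"roll":0,"jaw":1},
])

```text
time_s: 16.5
ee_pos: [0.5182, 0.2796, 0.3547]
eef_rot: [3.118, -0.5, 1.205]
force: [1.2, 0.6, -0.3]
grip_width: 0.0003
grip_force: 0.0
```

```bash
cat > btn.py <<'E'
from h import *
import sys
for n in sys.argv[1:]:
    c=camera(n);W=world(c);h=cv2.cvtColor(c['frame'],cv2.COLOR_RGB2HSV)
    g=(h[...,0]>45)&(h[...,0]<80)&(h[...,1]>120)&(c['z_map']>0)&(abs(W[...,0]-.542)<.04)&(abs(W[...,1]-.353)<.04)&(W[...,2]>.045)
    q=W[g];print(n,len(q),'z',np.percentile(q[:,2],[5,50,95]).round(4)); t=q[q[:,2]>.053]
    print(cv2.minEnclosingCircle(t[:,:2].astype(np.float32)*1000),t.mean(0).round(4))
E
python3 btn.py wrist scene; python3 go.py .5445,.3595,.10
```

```text
wrist 531 z [0.054  0.0621 0.0638]
((541.8369140625, 356.8429260253906), 16.966367721557617) [0.5409 0.355  0.0618]
scene 116 z [0.0503 0.0596 0.0641]
((543.2454833984375, 350.50927734375), 16.815834045410156) [0.5445 0.35   0.0597]
t 16.6 p [0.5174 0.2813 0.3543] face 69.2 lean 28.7 az 66.6 y_z 0.02 q [0.26 0.11 1.49 0.41 1.25 0.56] w 0.0006 f [ 0.8 -0.6 -1.4]
.5445,.3595,.10 tool mm [-49.3  -8.2 262.7]
```

>>> send_rows([
  {"dx":-7,"dy":-1.2,"dz":37.5,"roll":0,"jaw":1},
  {"dx":-7,"dy":-1.2,"dz":37.5,"roll":0,"jaw":1},
  {"dx":-7,"dy":-1.2,"dz":37.5,"roll":0,"jaw":1},
  {"dx":-7,"dy":-1.2,"dz":37.5,"roll":0,"jaw":1},
  {"dx":-7,"dy":-1.2,"dz":37.5,"roll":0,"jaw":1},
  {"dx":-7,"dy":-1.2,"dz":37.5,"roll":0,"jaw":1},
  {"dx":-7,"dy":-1.2,"dz":37.5,"roll":0,"jaw":1},
  {"dx":0,"dy":0,"dz":0,"roll":0,"jaw":1},
  {"dx":0,"dy":0,"dz":0,"roll":0,"jaw":1},
])

```text
time_s: 17.35
ee_pos: [0.5457, 0.356, 0.1]
eef_rot: [3.121, -0.498, 1.204]
force: [-0.7, -0.1, 0.4]
grip_width: 0.001
grip_force: 0.0
```

```bash
python3 btn.py wrist;python3 go.py .5445,.360,.065 .5445,.360,.055
python3 - <<'E'
from h import *
c=snap('wrist','w4.png'); s=snap('scene','s4.png')
a=np.hstack([cv2.resize(c['frame'],(400,300)),cv2.resize(s['frame'][120:270,340:540],(400,300))])[:,:,::-1]
cv2.imwrite('pics/v4.png',a)
E
```

```text
wrist 210 z [0.0602 0.108  0.1437]
((532.0191650390625, 344.41229248046875), 24.541744232177734) [0.5388 0.354  0.0944]
t 17.4 p [0.5468 0.3563 0.1026] face 69.0 lean 28.7 az 66.2 y_z 0.02 q [0.38 0.45 1.66 0.53 0.73 0.41] w 0.0001 f [-0.4 -1.  -0.4]
.5445,.360,.065 tool mm [-15.7  -4.3  34.1]
.5445,.360,.055 tool mm [-4.8 -0.2  8.8]
```

View pics/v4.png

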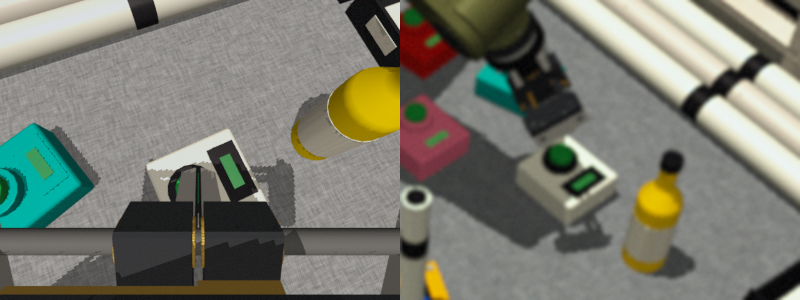

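The closed tips are above the white timer's green button (wrist view about (190,185)), and the bottle is clear. I go down to just above it, then press in small steps.

>>> send_rows([
  {"dx":-5.2,"dy":-1.4,"dz":11.4,"roll":0,"jaw":1},
  {"dx":-5.2,"dy":-1.4,"dz":11.4,"roll":0,"jaw":1},
  {"dx":-5.2,"dy":-1.4,"dz":11.4,"roll":0,"jaw":1},
  {"dx":0,"dy":0,"dz":0,"roll":0,"jaw":1},
])

```text
time_s: 17.83
ee_pos: [0.5434, 0.3605, 0.0613]
eef_rot: [3.12, -0.499, 1.204]
force: [-1.1, 0.7, 3.6]
grip_width: 0.0007
grip_force: 2.0
```

>>> send_rows([
  {"dx":-1,"dy":0,"dz":1.8,"roll":0,"jaw":1},
  {"dx":-1,"dy":0,"dz":1.8,"roll":0,"jaw":1},
  {"dx":0,"dy":0,"dz":0,"roll":0,"jaw":1},
])

```text
time_s: 18.08
ee_pos: [0.5442, 0.3608, 0.0599]
eef_rot: [3.118, -0.501, 1.205]
force: [-3.7, -0.3, 4.5]
grip_width: 0.0004
grip_force: 2.4
```

>>> send_rows([
  {"dx":-1,"dy":0,"dz":1.8,"roll":0,"jaw":1},
  {"dx":0,"dy":0,"dz":0,"roll":0,"jaw":1},
])

```text
time_s: 18.25
ee_pos: [0.5445, 0.361, 0.0592]
eef_rot: [3.117, -0.502, 1.206]
force: [-8.7, -4.6, 16.1]
grip_width: 0.0008
grip_force: 7.9
```

The force followed the spring (3.6 → 4.5 N) and then jumped to 16 N at the stop, so the button is fully down. I release straight up and get well clear.

>>> send_rows([
  {"dx":4.8,"dy":0,"dz":-8.8,"roll":0,"jaw":1},
  {"dx":9.6,"dy":0,"dz":-17.6,"roll":0,"jaw":1},
  {"dx":14.4,"dy":0,"dz":-26.4,"roll":0,"jaw":1},
  {"dx":14.4,"dy":0,"dz":-26.4,"roll":0,"jaw":1},
  {"dx":14.4,"dy":0,"dz":-26.4,"roll":0,"jaw":1},
  {"dx":14.4,"dy":0,"dz":-26.4,"roll":0,"jaw":1},
  {"dx":14.4,"dy":0,"dz":-26.4,"roll":0,"jaw":1},
  {"dx":0,"dy":0,"dz":0,"roll":0,"jaw":1},
  {"dx":0,"dy":0,"dz":0,"roll":0,"jaw":1},
  {"dx":0,"dy":0,"dz":0,"roll":0,"jaw":1},
])

```text
time_s: 19.08
ee_pos: [0.5405, 0.3616, 0.2373]
eef_rot: [3.119, -0.5, 1.205]
force: [-0.4, -0.1, 0.5]
grip_width: 0.0005
grip_force: 0.0
```

```bash
python3 btn.py wrist scene; python3 near.py scene; python3 go.py
python3 - <<'E'
from h import *
s=snap('scene','s5.png');W=world(s)
for z0,z1 in((.06,.12),(.18,.23)):
    q=W[(s['z_map']>0)&(abs(W[...,0]-.61)<.05)&(abs(W[...,1]-.057)<.05)&(W[...,2]>z0)&(W[...,2]<z1)];print(len(q),q.mean(0).round(4))
E
```

```text
wrist 105 z [0.0612 0.2451 0.2928]
((534.335205078125, 339.411376953125), 19.464542388916016) [0.5369 0.3494 0.1898]
scene 122 z [0.0497 0.0599 0.0641]
((540.4405517578125, 351.41802978515625), 18.824167251586914) [0.5439 0.3502 0.06  ]
t 19.2333 p [0.5404 0.3616 0.2366] face 69.0 lean 28.6 az 66.4 y_z 0.02 q [0.39 0.29 1.54 0.41 0.98 0.59] w 0.0002 f [0.8 0.1 0.4]
196 [0.6199 0.0485 0.0901]
203 [0.6198 0.0479 0.2046]
```

The button is up again, the tube is vertical in the bay and the arm is clear, so I hand in.

```bash
python3 -c "
from station import *
print(hand_in())"
```

```text
the job is handed in; nothing more can be done
None
```

I handed the job in at about 19 s of the 72 s, but no verdict came back: the tube was pushed upright into the bay against the back wall, the green button was pressed to its stop and let go, and no other object was touched.

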